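Fit the clamp handle on its square spindle and close the clamp

ROBOT

A 6-joint arm with a two-finger parallel gripper is mounted at the origin on the work surface. World frame = base frame: x ahead of the robot, y to its left, z up, the work surface at z = 0. Lengths are in m, angles in rad, forces in N, time in s.
With the tool pointing down it reaches from about 0.35 to 0.975 m from the base axis. Payload 7.1 kg.
Tool frame: the origin (TCP) lies on the centre line of the jaws, within the pads' length; the fingertips stand 8 mm ahead of it and the grasp point (between the pads) lies 11 mm behind it; z points along the fingers, y is the line along which they close (so a half turn about z gives the same grasp; the last joint's range is limited). The gripper opens to 88 mm and grips with 3 to 60 N. Pads are 20 mm wide; open, the fingers measure 115 mm over their backs; the gripper's body (75 mm by 178 mm) begins 61 mm behind the grasp point.
Start: joints at [-0.019, 0.423, 1.63, -0, 1.089, -0.019], TCP at [0.625, 0, 0.207] pointing down, gripper open.
Joint ranges: [-3, 3], [-0.9, 2.11], [0.09, 2.58], [-1.31, 4.45], [0.11, 2.69], [-2.54, 2.54]. Speed limits (rad/s): [2.39, 2.39, 3.01, 3.14, 3.14, 3.14].

INTERFACE

Orientations are given as a unit quaternion [w, x, y, z].
In Python, from plant import get_state, imaging, workorder gives the robot as it stands.
- The arm moves only by the tool jog_arm, never from a script. Its argument "moves" is text: rows parted by semicolons, each of 7 numbers parted by spaces: the shift along the tool's x, y, z as a fraction of full scale, then the turn, a rotation vector about the tool's x, y, z as a fraction of full scale, then the opening, from -1 (shut) to 1 (fully open). A call has 1 to 8 rows; each row shifts and turns the commanded pose from where the row before left it, along the tool's axes as they then stand; what a row does not reach is not made up. Full scale, the value 1, is 30 mm for a shift and 4 degrees for a turn. A row lasts 1/10 s, in which the tool goes at most 50 mm and 8.59 degrees, less where a joint would pass 70% of its speed; a pose out of reach is approached as far as the arm can. A call with a number of a shift or a turn outside -1 to 1 is refused whole. A call with a gripper value outside its range is refused whole. The fingers move at their own pace and stop on an object; "grip_force" is the grip in N (left out, the last holds). Time passes only in rows, so rows that do not move let the fingers close. It gives the time, the measured TCP pose, the force, the opening and the grip force at its end, in the units of the state.
- get_state(): the state, without advancing time (a new reading comes with each control period).
- imaging.camera(name): name is "scene" or "side" or "wrist"; returns the picture (400x640x3 uint8, red, green, blue); there is no depth.
- imaging.camera_info(name): a dict with "K" (3x3 intrinsics, pixels), "k1" (the pictures are not rectified: a ray, as slopes to the right and down, at radius r is drawn at 1 + k1 r^2 times it, then the intrinsics apply), "eye" and "orientation" of the camera in the world. Camera axes: x right, y down, z forward; pixel columns grow to the right and rows downward; lengths in m; the calibration is good to about 2 mm. A picture is of the moment at which its call begins: read the wrist's pose just before it. camera_info takes no time and is no camera call; for the wrist camera it gives the pose at the moment of the call.
- workorder.sign_off(): hands the job in; it is judged then, once.
The state is a dict: "time": time; "joints": joint angles; "qd": joint speeds; "joint_torque": joint torques, N m; "eef_pos": TCP position; "ee_rot": TCP orientation; "ft_force": force on the tool from outside, world axes, zero at the start; "moment": the same for the moment, N m; "grip_width": finger opening in m; "grasp_force": force on a finger pad.
Only numpy, scipy, OpenCV 4.12 (cv2) and the standard library are available. Lean on these libraries where they do the work, as an engineer would, in place of code of your own. Each camera call takes 0.05 s, during which the arm holds its last target. There are 200 camera calls.

TASK

A lid is in glue on the sloping clamp board. Stand the red handle on the clamp's leaning square spindle, pushed fully home against the collar, then use it to turn the spindle clockwise as far as it goes, so that the orange cam points up the slope at the lid. Leave the handle fully home on the spindle and do not disturb the box, the loose lid or the brush.

Things in the scene. Friction and masses are not known exactly. Their poses are not given: they have to be found in the camera images.
- handle: Red T-handle, 160 g, upright on the table. Hub 40 x 40 x 32 mm (dark steel below) with the grip bar on top: 84 mm long (handle x), 22 wide (y), 32 high (32 to 64 mm above the underside). A square bore, 18.4 mm across with sides along x and y, 28 mm deep, opens at the centre of the underside. Origin: centre of the underside (bore mouth); z up through the bar.
- clamp: Fixed gluing cradle: a green board, 250 mm up the slope by 170 wide, rising 28 degrees towards clamp +x. Origin: on the table, 66 mm below where the spindle's axis leaves the board; z up. A wooden lid, 110 mm across, 22 high, is fixed on the board up the slope, its near edge 52 mm from the spindle's axis.
- spindle_seat (a point): Top of the spindle's dark round collar (42 mm across), on the axis, where the hub's underside must rest; it turns with the spindle. z points out along the shaft, 28 degrees from vertical, leaning to clamp -x; x and y lie along the shaft's flats. The brass shaft is 16 mm square for 18 mm above it, then tapers over 6 mm to 11 mm square. The collar stands 16 mm out of the board.
- spindle_tip (a point): The centre of the shaft's tip, 24 mm beyond spindle_seat along the shaft; same axes.
- spindle (a joint): Turn of the spindle in rad, growing clockwise as seen from above the shaft's tip. At 0 the orange cam under the collar (52 mm long) is swung aside (72 degrees anticlockwise of the direction up the slope); at the stop, 1.25, it points straight up the slope and holds the lid. Turning it takes about 0.15 N m.
- box: Open round box of thin pale wood, 110 mm across, 50 mm high, lined with paper; a bystander. Origin: centre of its underside.
- lid: Loose round lid of pale wood lying on the table, 114 mm across, 22 mm high; a bystander. Origin: centre of its underside.
- brush: Glue brush lying on the table, 200 mm long, wooden handle; a bystander. Origin: on its underside; x runs along it.

How it is judged:
By the outcome, as a careful person would: the job done as asked, in the order asked, and still so for the second after the job is handed in, with the robot touching nothing.
It also fails if it takes over 42 s, if anything falls off the work surface, if the arm or the gripper's body presses on something with over 40 N, if the wrist force passes 120 N, or if a joint passes its speed limit or range.

## Working session

There is one attempt and no reset: what is moved stays moved. The work goes in short steps, Python scripts to look and compute and a tool call to move; the robot and the scene stay as the last step left them, time stands still between calls to the robot, and variables do not carry over. Pictures are saved under pics/ and viewed, at most 10 in all, crops included, and the job is handed in when it is done.

Besides the shell and the picture viewer there is one more tool, called after "Request:" as name(argument=value, ...) on one line, values as JSON. jog_arm: Moves the arm, as the interface text tells. Shift numbers are shares of 30 mm and turn numbers shares of 4 degrees, none past 1 either way. Its arguments: {"type":"object","properties":{"moves":{"type":"string"},"grip_force":{"type":"number"}},"required":["moves"]}

```bash
ls; mkdir -p pics
python3 - <<'E'
from plant import get_state, imaging, workorder
import cv2
for n in ("scene","side"):
    im=imaging.camera(n); cv2.imwrite(f"pics/{n}0.png",im[:,:,::-1]); print(n,imaging.camera_info(n))
print(imaging.camera_info("wrist")); print(get_state())
E
```

```text
pics
scene {'K': array([[514.33962918,   0.        , 321.16333863],
       [  0.        , 514.33962918, 201.79273224],
       [  0.        ,   0.        ,   1.        ]]), 'k1': -0.06317832916463809, 'eye': array([1.25907617, 0.69667922, 1.02026526]), 'orientation': array([-0.15224851,  0.37798746,  0.83834358, -0.36211313])}
side {'K': array([[430.34217791,   0.        , 326.37011657],
       [  0.        , 430.34217791, 195.447646  ],
       [  0.        ,   0.        ,   1.        ]]), 'k1': -0.0797535824819886, 'eye': array([ 0.21074682, -0.61570844,  0.84459286]), 'orientation': array([-0.35334759,  0.90376092, -0.22453343,  0.08914269])}
{'K': array([[297.94887964,   0.        , 325.68323171],
       [  0.        , 297.94887964, 198.13394761],
       [  0.        ,   0.        ,   1.        ]]), 'k1': 0.008498686254105488, 'eye': array([0.62371527, 0.07323504, 0.38585199]), 'orientation': array([ 1.36276097e-01,  9.90670261e-01,  2.93831533e-05, -1.12157946e-03])}
{'time': 0.1, 'joints': array([-1.90085554e-02,  4.23762217e-01,  1.63059676e+00, -3.54208923e-05,
        1.08857237e+00, -1.89643983e-02]), 'qd': array([ 0.00018872, -0.00245919, -0.00066619,  0.00027466,  0.00085882,
        0.00087528]), 'joint_torque': array([ 6.49496542e-04, -5.45618248e+01, -2.74323839e+01,  6.46709581e-02,
        1.88581715e-02,  1.54216096e-06]), 'eef_pos': array([6.24491271e-01, 1.98347882e-05, 2.06387417e-01]), 'ee_rot': array([-4.71320076e-04,  7.07116419e-01,  7.07096826e-01, -4.75527055e-04]), 'ft_force': array([-0.94171605, -0.42500899, -0.14028375]), 'moment': array([ 0.0365646 ,  0.02489196, -0.04919042]), 'grasp_force': 0.0, 'grip_width': 0.08789132368417532}
```

View pics/scene0.png

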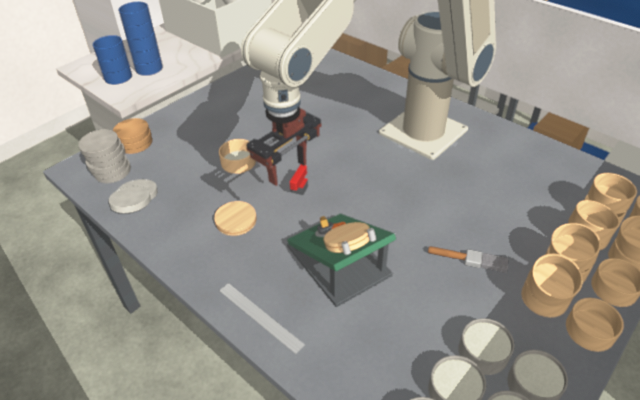

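View pics/side0.png

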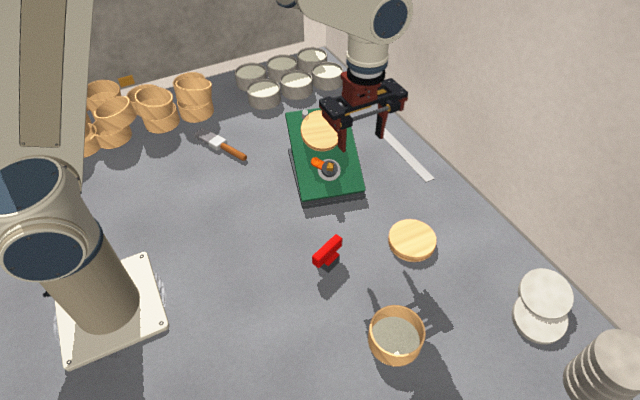

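The scene view shows the red handle near (299,178), the clamp at (340,240) and the cam at about (323,223). In the side view the handle is at (328,252), the collar and shaft at (329,168), and the cam at (317,161). Next I'll write the helpers and take a wrist view.

```bash
cat > h.py <<'E'
import numpy as np, cv2
from plant import get_state, imaging, workorder
from scipy.spatial.transform import Rotation as R
def rot(q): return R.from_quat([q[1],q[2],q[3],q[0]])
def shot(n,save=None):
    ci=imaging.camera_info(n); im=imaging.camera(n)
    if save: cv2.imwrite(f"pics/{save}.png",im[:,:,::-1])
    return im,ci
def ray(ci,uv):
    K=ci["K"]; d=np.array([(uv[0]-K[0,2])/K[0,0],(uv[1]-K[1,2])/K[1,1]]); s=d.copy()
    for _ in range(20): s=d/(1+ci["k1"]*(s@s))
    return ci["eye"],rot(ci["orientation"]).apply([*s,1])
def proj(ci,p):
    c=rot(ci["orientation"]).inv().apply(np.asarray(p)-ci["eye"]); s=c[:2]/c[2]
    s=s*(1+ci["k1"]*(s@s)); K=ci["K"]; return np.array([K[0,0]*s[0]+K[0,2],K[1,1]*s[1]+K[1,2]])
def plane(ci,uv,z,n=(0,0,1)):   # cut of the ray with the plane n.p=z
    e,d=ray(ci,uv); n=np.array(n); return e+d*(z-n@e)/(n@d)
def tri(obs):
    A=np.zeros((3,3)); b=np.zeros(3)
    for ci,uv in obs:
        e,d=ray(ci,uv); d=d/np.linalg.norm(d); M=np.eye(3)-np.outer(d,d); A+=M; b+=M@e
    p=np.linalg.solve(A,b); return p,[proj(c,p)-u for c,u in obs]
def hsv(im,lo,hi):
    return cv2.inRange(cv2.cvtColor(im,cv2.COLOR_RGB2HSV),np.array(lo),np.array(hi))
def big(m):
    c,_=cv2.findContours(m,cv2.RETR_EXTERNAL,cv2.CHAIN_APPROX_NONE); return max(c,key=cv2.contourArea)
E
python3 - <<'E'
from h import *
im,ci=shot("wrist","w0")
for n in ("scene","side","wrist"):
    im,ci=(shot(n))
    c=big(hsv(im,(0,190,60),(6,255,255))); r=cv2.minAreaRect(c)
    print(n,cv2.contourArea(c),r, plane(ci,r[0],0.05))
E
```

```text
scene 102.0 ((297.73529052734375, 176.05882263183594), (7.235294342041016, 23.647058486938477), 28.07248878479004) [ 0.48098098 -0.11668212  0.05      ]
side 479.5 ((328.66839599609375, 252.27960205078125), (17.645681381225586, 37.525569915771484), 46.84760665893555) [ 0.47992309 -0.12374813  0.05      ]
wrist 246.5 ((193.7688751220703, 264.6083068847656), (8.786306381225586, 53.98536682128906), 48.5035285949707) [ 0.45861431 -0.10724958  0.05      ]
```

View pics/w0.png

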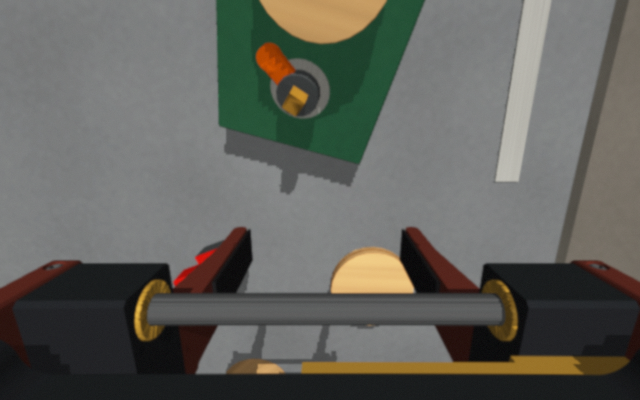

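The wrist view shows the spindle clearly: shaft tip at about (298,95), cam end at (268,55), and the board's lower corners at (218,125) and (360,163). The handle is hidden behind the left finger near (194,265), so I'll move to see it unobstructed.

Request:
jog_arm(moves="-1 -0.6 0 0 0 0 1;-1 -0.6 0 0 0 0 1;-1 -0.6 0 0 0 0 1;-1 -0.6 0 0 0 0 1;-1 -0.6 0 0 0 0 1;-1 -0.6 0 0 0 0 1;-1 -0.6 0 0 0 0 1;-1 -0.6 0 0 0 0 1")

```text
time: 1.1
eef_pos: [0.4801, -0.2411, 0.2072]
ee_rot: [0.0, 0.707, 0.707, 0.0]
ft_force: [0.1, -0.3, -0.0]
grip_width: 0.0877
grasp_force: 0.0
```

Run:
```python
from h import *
im,ci=shot("wrist","w1"); print(get_state()["eef_pos"],get_state()["joints"],get_state()["qd"].max())
import pickle
sets={"w1":(im,ci)}
for n in ("side","scene"):
    sets[n]=shot(n)
pickle.dump(sets,open("s1.pkl","wb"))
cr=cv2.resize(sets["side"][0][90:280,260:380],None,fx=3,fy=3,interpolation=cv2.INTER_CUBIC)
cr2=cv2.resize(sets["scene"][0][150:310,270:410],None,fx=3,fy=3,interpolation=cv2.INTER_CUBIC)
o=np.zeros((570,790,3),np.uint8); o[:570,:360]=cr; o[:480,365:785]=cr2
cv2.imwrite("pics/ss1.png",o[:,:,::-1])
```

```text
[ 0.47799452 -0.24433339  0.20710669] [-0.49343262  0.29440247  1.82478953 -0.00246553  1.02265447 -0.4909117 ] 0.11797216463773359
```

View pics/w1.png

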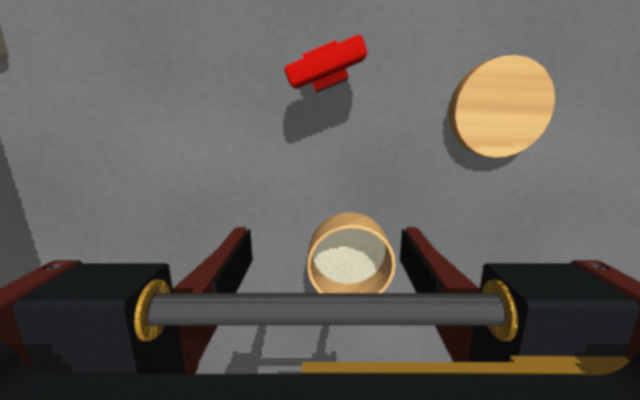

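View pics/ss1.png

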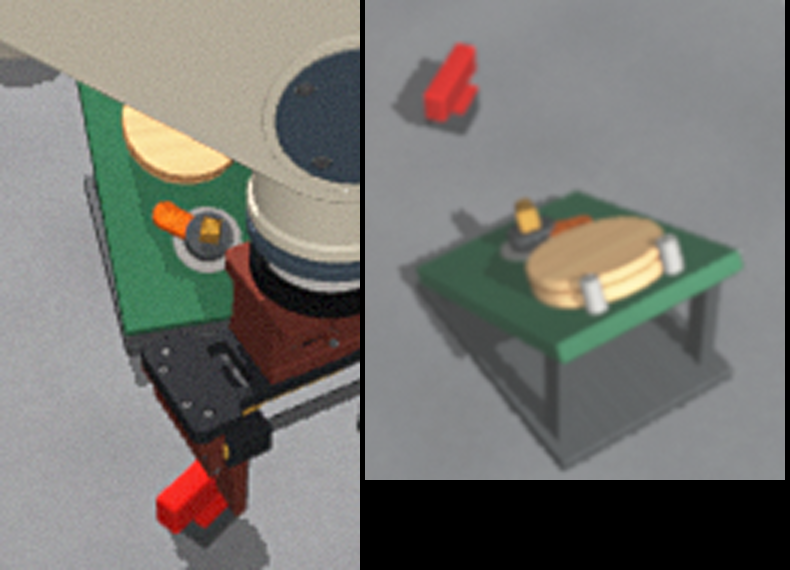

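The wrist view shows the bar at about (326,62), its long axis running from (287,78) to (365,43), with the hub just below it. The scene crop puts the brass tip near (324,218) and the side crop near (330,167). Next I'll measure the handle and a rough spindle position.

Run:
```python
from h import *
import pickle
S=pickle.load(open("s1.pkl","rb")); im,ci=S["w1"]
h=cv2.cvtColor(im,cv2.COLOR_RGB2HSV)
print(h[55:95:3,326],sep="\n")
for v in (150,200,215,225,235):
    m=hsv(im,(0,190,v),(6,255,255)); 
    if m.any():
        c=big(m); pts=np.array([plane(ci,p[0],0.064)[:2] for p in c]); r=cv2.minAreaRect((pts*1000).astype(np.float32)); print(v,r, cv2.boxPoints(r).round(0).tolist())
def brass(im,x0,x1,y0,y1):
    m=hsv(im,(14,120,70),(26,255,255)); k=np.zeros_like(m); k[y0:y1,x0:x1]=m[y0:y1,x0:x1]; c=big(k); return c[:,0]
c2=brass(S["side"][0],322,338,158,176); print("side",c2.min(0),c2.max(0),c2.mean(0))
c1=brass(S["scene"][0],318,330,212,228); print("scene",c1.min(0),c1.max(0),c1.mean(0))
w0=cv2.imread("pics/w0.png")[:,:,::-1]; c0=brass(w0,280,315,80,120); print("w0",cv2.minAreaRect(c0),c0.min(0),c0.max(0))
print("mid",tri([(S["side"][1],c2.mean(0)),(S["scene"][1],c1.mean(0))]))
```

```text
[[  1 236 210]
 [  1 232 207]
 [  1 235 205]
 [  1 233 204]
 [  1 237 198]
 [  1 243 150]
 [  1 233  82]
 [  2 234 107]
 [  1 238 137]
 [  2 233 139]
 [  0 220 125]
 [  0  36  50]
 [ 90   3  75]
 [ 80  10  76]]
150 ((477.59942626953125, -113.91299438476562), (80.91748809814453, 21.838985443115234), 21.1680908203125) [[436.0, -118.0], [444.0, -139.0], [519.0, -109.0], [511.0, -89.0]]
200 ((477.8010559082031, -112.39967346191406), (77.94305419921875, 18.514795303344727), 20.99529266357422) [[438.0, -118.0], [445.0, -135.0], [518.0, -107.0], [511.0, -90.0]]
215 ((477.2281799316406, -108.58966827392578), (0.0, 0.0), 0.0) [[477.0, -109.0], [477.0, -109.0], [477.0, -109.0], [477.0, -109.0]]
side [327 162] [333 170] [329.8  166.28]
scene [321 217] [327 227] [323.60869565 222.13043478]
w0 ((295.1528625488281, 100.71975708007812), (19.47332000732422, 26.65610122680664), 28.610462188720703) [282  85] [307 115]
mid (array([0.59608517, 0.08700636, 0.08731304]), [array([0.1051008 , 0.02521801]), array([ 0.10610591, -0.02784462])])
```

Run:
```python
from h import *
import pickle
S=pickle.load(open("s1.pkl","rb")); sd=S["side"][1]
w0=dict(imaging.camera_info("wrist")); w0["eye"]=np.array([0.62371527,0.07323504,0.38585199]); w0["orientation"]=np.array([0.136276097,0.990670261,2.938e-05,-1.12157946e-03])
im=cv2.imread("pics/w0.png")[:,:,::-1]; g=hsv(im,(60,90,20),(85,255,255)); c=big(cv2.morphologyEx(g,cv2.MORPH_CLOSE,np.ones((5,5))))
q=cv2.approxPolyDP(cv2.convexHull(c),6,True)[:,0]; print("w0 quad",q.tolist())
im=cv2.imread("pics/side0.png")[:,:,::-1]; g=hsv(im,(60,90,20),(85,255,255)); c=big(cv2.morphologyEx(g,cv2.MORPH_CLOSE,np.ones((3,3))))
q=cv2.approxPolyDP(cv2.convexHull(c),3,True)[:,0]; print("side quad",q.tolist())
L=tri([(w0,(218,125)),(sd,(302,200))]); Rr=tri([(w0,(360,163)),(sd,(363,189))]); print(L,Rr)
e=(Rr[0]-L[0]); print(np.linalg.norm(e), np.degrees(np.arctan2(e[1],e[0]))+90)
# box: rim at z=.05
print("box L/R/far", [plane(S["w1"][1],p,0.05)[:2].round(3) for p in ((308,262),(394,262),(350,214))])
```

```text
w0 quad [[423, 0], [358, 162], [220, 124], [217, 0]]
side quad [[286, 113], [301, 111], [350, 127], [364, 190], [302, 201]]
(array([0.50063918, 0.06084167, 0.03431255]), [array([1.00814127, 0.70450668]), array([-0.48293024, -0.15632458])]) (array([0.66101335, 0.01924539, 0.03487995]), [array([-2.10432529, -1.03057037]), array([ 1.05440475, -0.15985497])])
0.165681773441606 75.45958805912225
box L/R/far [array([ 0.457, -0.345]), array([ 0.564, -0.345]), array([ 0.508, -0.282])]
```

```bash
cat >> h.py <<'E'
def spin(psi): # seat axes: z out; x up-slope-ish reference, then turned by heading offset
    t=np.radians(28); p=np.radians(psi)
    z=np.array([-np.sin(t)*np.cos(p),-np.sin(t)*np.sin(p),np.cos(t)]); u=np.array([np.cos(t)*np.cos(p),np.cos(t)*np.sin(p),np.sin(t)])
    return z,u,np.cross(z,u)
def tool(psi,a): # tool pointing into the shaft, tool x at a deg anticlockwise of up-slope
    z,u,v=spin(psi); a=np.radians(a); x=np.cos(a)*u+np.sin(a)*v
    return R.from_matrix(np.c_[x,np.cross(-z,x),-z])
E
python3 - <<'E'
from h import *
for a in (-18,72,-90,0):
  for q1,b in ((5,110),(5,120)):
    M=R.from_euler("ZY",[q1,b],degrees=True).inv()*tool(75.5,a)*R.from_euler("z",-90,degrees=True)
    e=M.as_euler("ZYZ",degrees=True); print(a,q1,b,e.round(0), "alt",(e[0]+180,-e[1],e[2]+180))
E
```

```text
-18 5 110 [30. 63. 25.] alt (np.float64(209.69239740423004), np.float64(-63.304569378522224), np.float64(205.48561143864046))
-18 5 120 [33. 55. 19.] alt (np.float64(212.81498523074202), np.float64(-54.746779830878964), np.float64(199.43928781247897))
72 5 110 [ 30.  63. -65.] alt (np.float64(209.69239740423004), np.float64(-63.30456937852221), np.float64(115.48561143864049))
72 5 120 [ 33.  55. -71.] alt (np.float64(212.81498523074202), np.float64(-54.746779830878964), np.float64(109.43928781247897))
-90 5 110 [30. 63. 97.] alt (np.float64(209.69239740423004), np.float64(-63.304569378522224), np.float64(277.4856114386405))
-90 5 120 [33. 55. 91.] alt (np.float64(212.81498523074205), np.float64(-54.746779830878964), np.float64(271.43928781247894))
0 5 110 [30. 63.  7.] alt (np.float64(209.69239740423004), np.float64(-63.304569378522224), np.float64(187.48561143864046))
0 5 120 [33. 55.  1.] alt (np.float64(212.81498523074205), np.float64(-54.746779830878964), np.float64(181.43928781247894))
```

Request:
jog_arm(moves="0.53 0 0 0 0 1 0.1;0.53 -0.04 0 0 0 1 0.1;0.52 -0.07 0 0 0 1 0.1;0.52 -0.11 0 0 0 1 0.1;0.51 -0.15 0 0 0 1 0.1;0.5 -0.18 0 0 0 1 0.1;0.48 -0.22 0 0 0 1 0.1;0.47 -0.25 0 0 0 1 0.1")

```text
time: 2.05
eef_pos: [0.4811, -0.1109, 0.2071]
ee_rot: [-0.0, 0.875, 0.484, 0.0]
ft_force: [0.5, 0.3, 0.3]
grip_width: 0.048
grasp_force: 0.0
```

Request:
jog_arm(moves="0 0 0.4 0 0 1 0.1;0 0 0.4 0 0 1 0.1;0 0 0.4 0 0 1 0.1;0 0 0.4 0 0 1 0.1;0 0 0.4 0 0 1 0.1;0 0 0.4 0 0 1 0.1;0 0 0.4 0 0 1 0.1;0 0 0.4 0 0 1 0.1")

```text
time: 2.85
eef_pos: [0.4813, -0.1116, 0.1106]
ee_rot: [-0.0, 0.975, 0.224, 0.0]
ft_force: [0.1, -0.1, -0.1]
grip_width: 0.0484
grasp_force: 0.0
```

Request:
jog_arm(moves="0 0 0 0 0 0.6 0.1;0 0 0 0 0 0.6 0.1;0 0 0 0 0 0 0.1;0 0 0 0 0 0 0.1")

```text
time: 3.25
eef_pos: [0.4811, -0.112, 0.1111]
ee_rot: [-0.0, 0.983, 0.185, 0.0]
ft_force: [0.1, 0.1, 0.1]
grip_width: 0.0485
grasp_force: 0.0
```

```bash
cat >> h.py <<'E'
def to_moves(pos,Rd=None): # shift in tool axes (units of 30 mm) and turn (units of 4 deg) from the present pose
    s=get_state(); Rt=rot(s["ee_rot"]); d=Rt.inv().apply(np.asarray(pos)-s["eef_pos"])/0.03
    w=np.zeros(3) if Rd is None else np.degrees((Rt.inv()*Rd).as_rotvec())/4
    print("t",s["time"],"tcp",s["eef_pos"].round(4),"shift",d.round(3),"turn",w.round(3),"f",s["ft_force"].round(1),"grip",s["grip_width"].round(4),"q6",s["joints"].round(2))
E
python3 - <<'E'
from h import *
h=np.radians(21.2); x=np.array([np.cos(h),np.sin(h),0]); z=np.array([0,0,-1.])
to_moves((0.4776,-0.114,0.044),R.from_matrix(np.c_[x,np.cross(z,x),z]))
im,ci=shot("wrist")
c=big(hsv(im,(0,190,150),(6,255,255))); r=cv2.minAreaRect((np.array([plane(ci,p[0],0.064)[:2] for p in c])*1000).astype(np.float32)); print(r)
print([proj(ci,(0.4776+k*x[0],-0.114+k*x[1],.064)).round(0) for k in (-.042,0,.042)], cv2.minAreaRect(c))
E
```

```text
Traceback (most recent call last):
  File "h.py", line 37, in to_moves
    print("t",s["time"],"tcp",s["eef_pos"].round(4),"shift",d.round(3),"turn",w.round(3),"f",s["ft_force"].round(1),"grip",s["grip_width"].round(4),"q6",s["joints"].round(2))
                                                                                                                           ^^^^^^^^^^^^^^^^^^^^^
AttributeError: 'float' object has no attribute 'round'
```

```bash
sed -i 's/s\["grip_width"\].round(4)/round(float(s["grip_width"]),4)/' h.py
python3 - <<'E'
from h import *
h=np.radians(21.2); x=np.array([np.cos(h),np.sin(h),0]); z=np.array([0,0,-1.])
to_moves((0.4776,-0.114,0.044),R.from_matrix(np.c_[x,np.cross(z,x),z]))
im,ci=shot("wrist")
c=big(hsv(im,(0,190,100),(6,255,255))); r=cv2.minAreaRect((np.array([plane(ci,p[0],0.064)[:2] for p in c])*1000).astype(np.float32)); print(r)
print([proj(ci,(0.4776+k*x[0],-0.114+k*x[1],.064)).round(0) for k in (-.042,0,.042)], cv2.minAreaRect(c))
E
```

```text
t 3.25 tcp [ 0.4811 -0.112   0.1111] shift [-0.134  0.018  2.238] turn [-0.    -0.003  0.029] f [0.1 0.1 0.1] grip 0.0485 q6 [-0.25  0.38  1.98  0.    0.78  0.95]
((480.1890869140625, -115.27469635009766), (84.08198547363281, 33.84230041503906), 21.921693801879883)
[array([326., 261.]), array([326., 214.]), array([326., 162.])] ((328.5, 209.0), (100.0, 43.0), 90.0)
```

Request:
jog_arm(moves="-0.1 0 0.45 0 0 0 0.1;0 0.02 0.45 0 0 0 0.1;0 0 0.45 0 0 0 0.1;0 0 0.45 0 0 0 0.1;0 0 0.3 0 0 0 0.1;0 0 0.13 0 0 0 0.1;0 0 0 0 0 0 0.1;0 0 0 0 0 0 -1", grip_force=60)

```text
time: 4.1
eef_pos: [0.4785, -0.1144, 0.0444]
ee_rot: [0.0, 0.983, 0.184, 0.0]
ft_force: [0.2, 1.1, 0.0]
grip_width: 0.0431
grasp_force: 0.0
```

Request:
jog_arm(moves="0 0 0 0 0 0 -1;0 0 0 0 0 0 -1;0 0 0 0 0 0 -1;0 0 0 0 0 0 -1;0 0 0 0 0 0 -1")

```text
time: 4.6
eef_pos: [0.4787, -0.1146, 0.0446]
ee_rot: [0.0, 0.983, 0.184, 0.0]
ft_force: [0.5, -2.2, 3.4]
grip_width: 0.0208
grasp_force: 60.0
```

Request:
jog_arm(moves="0 0 -0.5 0 0 0 -1;0 0 -1 0 0 0 -1;0 0 -1 0 0 0 -1;0 0 -1 0 0 0 -1;0 0 -1 0 0 0 -1;0 0 -0.5 0 0 0 -1;0 0 0 0 0 0 -1")

```text
time: 5.3
eef_pos: [0.4793, -0.1146, 0.196]
ee_rot: [0.001, 0.983, 0.184, 0.002]
ft_force: [0.5, -0.4, -2.1]
grip_width: 0.0207
grasp_force: 60.0
```

Run:
```python
from h import *
T=tool(75.5,-18); M=T.as_matrix(); tip=np.array([0.594,0.080,0.1013])
P=tip-0.05*M[:,0]-0.085*M[:,2]; print(P,T.as_quat())
to_moves(P,T)
```

```text
[0.55853724 0.00458529 0.15402585] [ 0.85068422  0.46670135  0.16576077 -0.17620889]
t 5.3 tcp [ 0.4793 -0.1146  0.196 ] shift [ 3.896 -2.751  1.406] turn [ 4.24   5.714 -8.878] f [ 0.5 -0.4 -2.1] grip 0.0207 q6 [-0.26  0.24  1.93  0.    0.97  0.94]
```

Request:
jog_arm(moves="0.4 -0.2 0 0.353 0.476 -0.74 -1;0.4 -0.2 0 0.353 0.476 -0.74 -1;0.4 -0.2 0 0.353 0.476 -0.74 -1;0.4 -0.2 0 0.353 0.476 -0.74 -1;0.3 -0.2 0 0.353 0.476 -0.74 -1;0.3 -0.2 0 0.353 0.476 -0.74 -1;0 0 0 0.353 0.476 -0.74 -1;0 0 0 0.353 0.476 -0.74 -1")

```text
time: 6.1
eef_pos: [0.5177, -0.0518, 0.1998]
ee_rot: [-0.121, 0.911, 0.379, 0.111]
ft_force: [0.4, -0.2, -2.5]
grip_width: 0.021
grasp_force: 60.0
```

Request:
jog_arm(moves="0 0 0 0.353 0.476 -0.74 -1;0 0 0 0.353 0.476 -0.74 -1;0 0 0 0.353 0.476 -0.74 -1;0 0 0 0.353 0.476 -0.74 -1;0 0 0 0 0 0 -1")

```text
time: 6.6
eef_pos: [0.5178, -0.0529, 0.1993]
ee_rot: [-0.178, 0.851, 0.466, 0.163]
ft_force: [0.6, 0.4, -2.5]
grip_width: 0.0208
grasp_force: 60.0
```

Run:
```python
from h import *
T=tool(75.5,-18); to_moves([0.55853724,0.00458529,0.15402585],T)
```

```text
t 6.6 tcp [ 0.5178 -0.0529  0.1993] shift [1.433 0.422 2.359] turn [-0.079  0.026 -0.061] f [ 0.6  0.4 -2.5] grip 0.0208 q6 [-0.42  0.34  1.89  0.55  1.08 -0.16]
```

Request:
jog_arm(moves="0.28 0.08 0.47 0 0 0 -1;0.28 0.08 0.47 0 0 0 -1;0.28 0.08 0.47 0 0 0 -1;0.28 0.08 0.47 0 0 0 -1;0.28 0.08 0.47 0 0 0 -1;0 0 0 0 0 0 -1;0 0 0 0 0 0 -1")

```text
time: 7.3
eef_pos: [0.5584, 0.0051, 0.1557]
ee_rot: [-0.178, 0.851, 0.467, 0.164]
ft_force: [1.0, -0.1, -2.2]
grip_width: 0.0208
grasp_force: 60.0
```

Run:
```python
from h import *
import pickle
T=tool(75.5,-18); to_moves([0.55853724,0.00458529,0.15402585],T)
S={n:shot(n) for n in ("wrist","side","scene")}; S["st"]=get_state(); pickle.dump(S,open("s2.pkl","wb"))
im=S["wrist"][0]; cv2.imwrite("pics/w2.png",cv2.resize(im[60:260,200:460],None,fx=3,fy=3,interpolation=cv2.INTER_CUBIC)[:,:,::-1])
```

```text
t 7.3 tcp [0.5584 0.0051 0.1557] shift [-0.037  0.021  0.043] turn [-0.058  0.027 -0.011] f [ 1.  -0.1 -2.2] grip 0.0208 q6 [-0.29  0.43  1.88  0.61  0.96 -0.11]
```

View pics/w2.png

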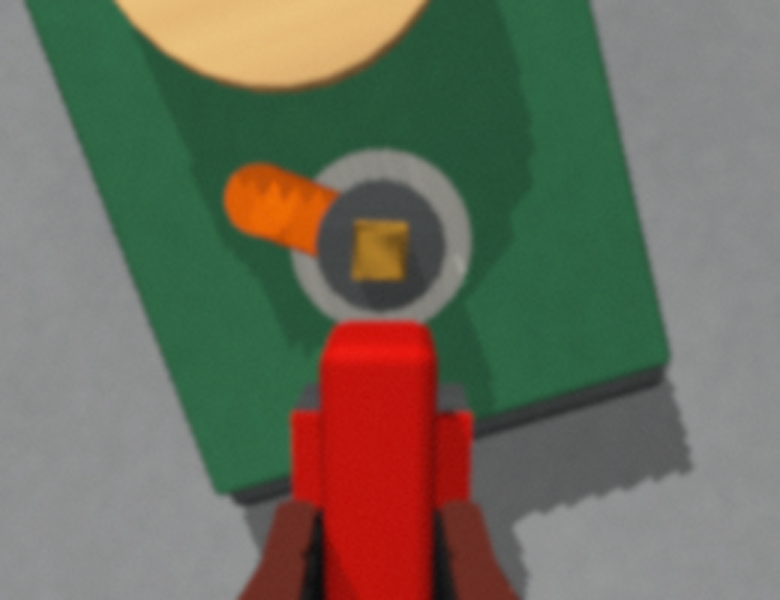

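The wrist view (3x crop from column 200, row 60) shows the collar centred at (381,246) and the brass shaft at (380,250), with its flats nearly along the image axes. The bar centreline is at column 379, and the bar's end edges are at rows 322 and 358. The cam end is at (262,200), roughly 55° from up-slope, so the spindle doesn't start quite at 0. Now I'll measure accurately.

Run:
```python
from h import *
import pickle
S=pickle.load(open("s2.pkl","rb")); im,ci=S["wrist"]; st=S["st"]; Rt=rot(st["ee_rot"]); P=st["eef_pos"]
t=lambda p:(Rt.inv().apply(p-P)*1000).round(1)
up=cv2.resize(im[60:260,200:460],None,fx=3,fy=3,interpolation=cv2.INTER_CUBIC); U=lambda x,y:((x+.5)/3-.5+200,(y+.5)/3-.5+60)
h=cv2.cvtColor(up,cv2.COLOR_RGB2HSV)
# collar: dark grey
m=cv2.inRange(h,(0,0,40),(179,70,100)); k=np.zeros_like(m); k[170:318,310:455]=255; m=cv2.bitwise_and(m,k)
c=big(cv2.morphologyEx(m,cv2.MORPH_CLOSE,np.ones((9,9)))); e=cv2.fitEllipse(cv2.convexHull(c)); print("collar",e)
seat=plane(ci,U(*e[0]),0.0801); print("seat",seat.round(4),"tool",t(seat))
b=cv2.inRange(h,(12,110,60),(28,255,255)); k[:]=0;k[200:300,330:430]=255; b=cv2.bitwise_and(b,k); c=big(b); r=cv2.minAreaRect(c); print("brass",r)
M=Rt.as_matrix(); z=M[:,2]
for row,zz in ((358,44.6-64),(322,44.6-32)):
    p=plane(ci,U(379,row),z@(P+zz/1000*z),z); print("bar end",row,t(p))
for row in (400,480):
    print("bar sides",[ (x,t(plane(ci,U(x,row),z@(P-0.0194*z),z))) for x in np.nonzero(cv2.inRange(h[row],(0,190,150),(6,255,255)).any(1))[0][[0,-1]] ])
n,_,_=spin(75.5)
for s in (0,18,24): print("shaft",s,proj(ci,seat+n*s/1000), )
for nm in ("side","scene"): print(nm,[proj(S[nm][1],seat+n*s/1000).round(1) for s in (0,12,24)])
cv2.imwrite("pics/brass.png",cv2.resize(up[190:310,320:440],None,fx=4,fy=4)[:,:,::-1])
```

```text
collar ((381.0096740722656, 246.13417053222656), (126.81096649169922, 132.14169311523438), 7.520288467407227)
seat [0.5956 0.0909 0.0801] tool [ 48.7  -0.9 111.2]
brass ((379.6153869628906, 250.42306518554688), (55.08172607421875, 61.571720123291016), 3.1798300743103027)
bar end 358 [ 40.1  -1.3 -19.4]
bar end 322 [41.2 -1.4 12.6]Traceback (most recent call last):
  File "<stdin>", line 16, in <module>
cv2.error: OpenCV(4.12.0) /io/opencv/modules/core/src/arithm.cpp:2051: error: (-209:Sizes of input arguments do not match) The lower boundary is neither an array of the same size and same type as src, nor a scalar in function 'inRange'
```

Run:
```python
from h import *
import pickle
S=pickle.load(open("s2.pkl","rb")); st=S["st"]; Rt=rot(st["ee_rot"]); P=st["eef_pos"]
t=lambda p:(Rt.inv().apply(p-P)*1000).round(1)
n,_,_=spin(75.5); seat=np.array([0.5956,0.0909,0.0801])
for nm in ("side","scene"): print(nm,[proj(S[nm][1],seat+n*s/1000).round(1).tolist() for s in (0,18,24)])
im=S["wrist"][0]; ci=S["wrist"][1]; print("wrist",[proj(ci,seat+n*s/1000).round(1).tolist() for s in (0,18,24)])
a=cv2.resize(im[118:164,306:346],None,fx=10,fy=10,interpolation=cv2.INTER_CUBIC)
b=cv2.resize(S["side"][0][155:185,310:345],None,fx=9,fy=9,interpolation=cv2.INTER_CUBIC)
c=cv2.resize(S["scene"][0][208:240,306:346],None,fx=9,fy=9,interpolation=cv2.INTER_CUBIC)
o=np.zeros((570,790,3),np.uint8); o[:460,:400]=a; o[:270,405:720]=b; o[275:563,405:765]=c
cv2.imwrite("pics/z2.png",o[:,:,::-1])
```

```text
side [[329.0, 167.5], [329.8, 165.2], [330.1, 164.4]]
scene [[325.0, 224.7], [323.1, 218.3], [322.4, 216.2]]
wrist [[326.7, 141.7], [326.7, 143.5], [326.7, 144.2]]
```

View pics/z2.png

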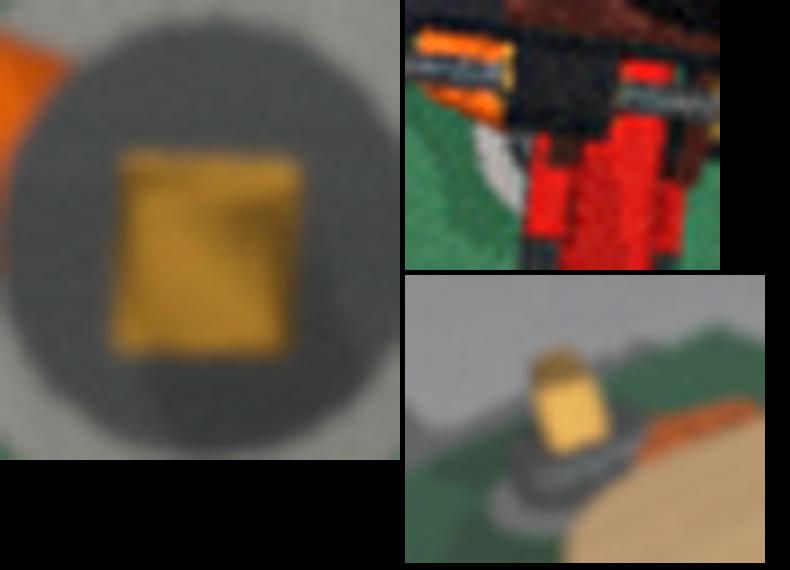

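The zoom shows the shaft square with corners at (125,155), (300,160), (285,355) and (112,350), so it is turned about 3° clockwise in the image. The scene view puts the tip within about 1 px of the prediction. I'll align over the tip now.

Request:
jog_arm(moves="0.41 0 0 0 0 0.19 -1;0.41 0 0.1 0 0 0.19 -1;0.41 0 0.3 0 0 0.19 -1;0.41 0.01 0.3 0 0 0.19 -1;0.02 0 0.3 0 0 0 -1;0 0 0 0 0 0 -1;0 0 0 0 0 0 -1")

```text
time: 8.15
eef_pos: [0.588, 0.0536, 0.1513]
ee_rot: [-0.182, 0.863, 0.444, 0.159]
ft_force: [-0.2, -0.7, -2.2]
grip_width: 0.021
grasp_force: 60.0
```

Run:
```python
from h import *
import pickle
seat=np.array([0.5956,0.0909,0.0801]); n,_,_=spin(75.5)
T=rot(pickle.load(open("s2.pkl","rb"))["st"]["ee_rot"])*R.from_euler("z",3,degrees=True)
pre=pickle.load(open("s2.pkl","rb"))["st"]; tgt=pre["eef_pos"]+rot(pre["ee_rot"]).apply([0.0497,0.0003,0.0666])
np.savez("goal",tgt=tgt,q=T.as_quat()); to_moves(tgt,T); print(get_state()["moment"])
im,ci=shot("scene"); im2,_=shot("side")
o=np.zeros((560,790,3),np.uint8); o[:400,:400]=cv2.resize(im[190:240,295:345],None,fx=8,fy=8,interpolation=cv2.INTER_CUBIC); o[:400,405:785]=cv2.resize(im2[135:185,300:347],(380,400),interpolation=cv2.INTER_CUBIC)
cv2.imwrite("pics/z3.png",o[:,:,::-1])
```

```text
t 8.15 tcp [0.588  0.0536 0.1513] shift [ 0.021 -0.018  1.204] turn [-0.018  0.009 -0.014] f [-0.2 -0.7 -2.2] grip 0.021 q6 [-0.19  0.45  1.84  0.63  0.92  0.02]
[-0.36402502  0.09741737 -0.00388066]
```

View pics/z3.png

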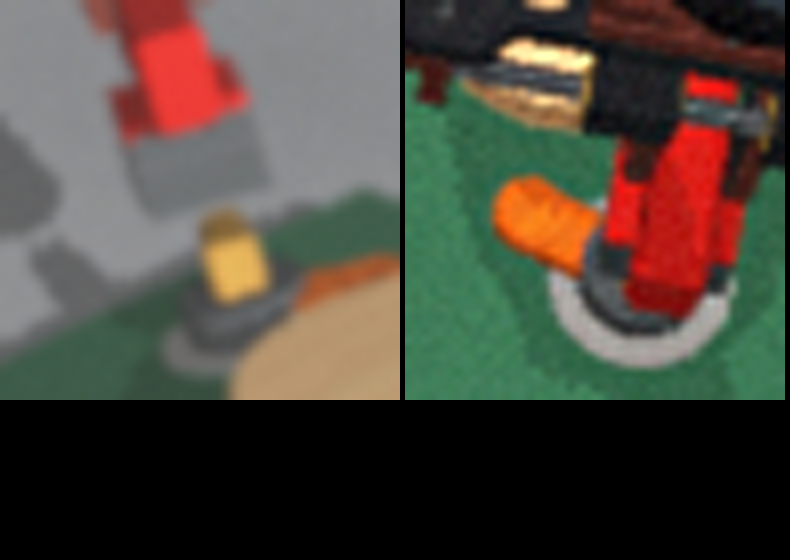

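Scene half of the view (8x crop from column 295, row 190): the lower hub face corners are at about (150,217) and (269,185), and the tip top centre is at about (227,221). I'll compare these with the predictions.

Run:
```python
from h import *
s=get_state(); T=rot(s["ee_rot"]); P=s["eef_pos"]; ci=imaging.camera_info("scene"); n,_,_=spin(75.5); seat=np.array([0.5956,0.0909,0.0801])
cr=lambda p:((proj(ci,p)-[295,190]+.5)*8).round(0)
for y in (-20,20):
    print(y,[cr(P+T.apply(np.array([19,y,z])/1000)) for z in (44.6,12.6)])
print("centre",cr(P+T.apply([-.001,0,.0446]))," tip",cr(seat+.024*n),"seat",cr(seat))
print("px per mm in tool x,y,z",[ (cr(P+T.apply(v))-cr(P)) /10 for v in np.eye(3)*.01])
```

```text
-20 [array([277., 180.]), array([249.,  86.])]
20 [array([154., 220.]), array([124., 127.])]
centre [206. 180.]  tip [223. 214.] seat [244. 282.]
px per mm in tool x,y,z [array([0.5, 1. ]), array([-3.,  1.]), array([1., 3.])]
```

Request:
jog_arm(moves="0 -0.02 0.12 0 0 0 -1;0 0 0.12 0 0 0 -1;0 0 0.1 0 0 0 -1;0 0 0.08 0 0 0 -1;0 0 0.08 0 0 0 -1;0 0 0 0 0 0 -1")

```text
time: 8.85
eef_pos: [0.5895, 0.0615, 0.138]
ee_rot: [-0.182, 0.863, 0.444, 0.159]
ft_force: [-0.2, -0.4, -2.4]
grip_width: 0.0205
grasp_force: 60.0
```

Request:
jog_arm(moves="0 0 0.06 0 0 0 -1;0 0 0.06 0 0 0 -1;0 0 0 0 0 0 -1")

```text
time: 9.15
eef_pos: [0.5897, 0.0632, 0.135]
ee_rot: [-0.182, 0.863, 0.444, 0.159]
ft_force: [-0.5, 1.0, -2.0]
grip_width: 0.0209
grasp_force: 60.0
```

```bash
cat > f.py <<'E'
from h import *
g=np.load("goal.npz"); s=get_state(); T=rot(s["ee_rot"]); to_moves(g["tgt"],R.from_quat(g["q"])); print("tool force",T.inv().apply(s["ft_force"]-np.array([-.2,-.7,-2.2])).round(1),"mom",T.inv().apply(s["moment"]).round(2))
E
python3 f.py
```

```text
t 9.15 tcp [0.5897 0.0632 0.135 ] shift [-0.     0.013  0.574] turn [-0.025  0.006 -0.01 ] f [-0.5  1.  -2. ] grip 0.0209 q6 [-0.17  0.48  1.85  0.65  0.89  0.01]
tool force [ 1.  -1.2  0.6] mom [ 0.19 -0.32  0.04]
```

Request:
jog_arm(moves="0 0 0.08 0 0 0 -1;0 0 0.08 0 0 0 -1;0 0 0.08 0 0 0 -1;0 0 0.05 0 0 0 -1;0 0 0 0 0 0 -1")

```text
time: 9.65
eef_pos: [0.5908, 0.0671, 0.1272]
ee_rot: [-0.182, 0.863, 0.444, 0.159]
ft_force: [-1.4, 1.5, -3.1]
grip_width: 0.0207
grasp_force: 59.9
```

```bash
python3 f.py
```

```text
t 9.65 tcp [0.5908 0.0671 0.1272] shift [0.001 0.008 0.28 ] turn [-0.022  0.007 -0.011] f [-1.4  1.5 -3.1] grip 0.0207 q6 [-0.17  0.49  1.85  0.66  0.87  0.  ]
tool force [ 0.5 -2.1  1.7] mom [ 0.5  -0.38  0.04]
```

Request:
jog_arm(moves="0 0 0.08 0 0 0 -1;0 0 0.08 0 0 0 -1;0 0 0.05 0 0 0 -1;0 0 0 0 0 0 -1")

```text
time: 10.05
eef_pos: [0.5916, 0.0699, 0.1217]
ee_rot: [-0.182, 0.863, 0.444, 0.159]
ft_force: [-2.1, 2.4, -2.4]
grip_width: 0.0209
grasp_force: 59.9
```

```bash
python3 f.py
```

```text
t 10.05 tcp [0.5916 0.0699 0.1217] shift [0.    0.004 0.072] turn [-0.018  0.006 -0.011] f [-2.1  2.4 -2.4] grip 0.0209 q6 [-0.16  0.5   1.85  0.66  0.86  0.  ]
tool force [ 1.  -3.2  1.4] mom [ 0.62 -0.42  0.01]
```

Request:
jog_arm(moves="0 -0.02 0.03 0 0 0 -1;0 0 0.03 0 0 0 -1;0 0 0 0 0 0 -1")

```text
time: 10.35
eef_pos: [0.5918, 0.0707, 0.1205]
ee_rot: [-0.181, 0.863, 0.444, 0.16]
ft_force: [-1.5, 0.0, -1.3]
grip_width: 0.0209
grasp_force: 59.9
```

Request:
jog_arm(moves="0 0 0.03 0 0 0 -1;0 0 0.03 0 0 0 -1;0 0 0 0 0 0 -1")

```text
time: 10.65
eef_pos: [0.5921, 0.071, 0.1196]
ee_rot: [-0.181, 0.863, 0.444, 0.16]
ft_force: [-5.6, -4.4, 6.9]
grip_width: 0.021
grasp_force: 60.0
```

```bash
python3 f.py
```

```text
t 10.65 tcp [0.5921 0.071  0.1196] shift [-0.006 -0.    -0.009] turn [ 0.003  0.001 -0.001] f [-5.6 -4.4  6.9] grip 0.021 q6 [-0.16  0.51  1.85  0.67  0.86 -0.  ]
tool force [ -1.6  -4.  -10.3] mom [ 0.66 -0.91  0.  ]
```

Request:
jog_arm(moves="0 -0.01 0.04 0 0 0 -1;0 0 0 0 0 0 -1;0 0 0 0 0 0 -1")

```text
time: 10.95
eef_pos: [0.5923, 0.0711, 0.1195]
ee_rot: [-0.181, 0.863, 0.444, 0.16]
ft_force: [-8.0, -11.6, 14.0]
grip_width: 0.0208
grasp_force: 60.0
```

```bash
python3 f.py
```

```text
t 10.95 tcp [0.5923 0.0711 0.1195] shift [-0.009 -0.006 -0.013] turn [ 0.02  -0.004  0.006] f [ -8.  -11.6  14. ] grip 0.0208 q6 [-0.16  0.51  1.85  0.67  0.85 -0.  ]
tool force [ -5.   -3.3 -20.2] mom [ 1.01 -1.32 -0.02]
```

The underside has stopped at the expected seat height with about 20 N against the collar, so the handle is home. Now the turn.

Request:
jog_arm(moves="0 0 0 0 0 1 -1;0 0 0 0 0 1 -1;0 0 0 0 0 1 -1;0 0 0 0 0 1 -1;0 0 0 0 0 0 -1")

```text
time: 11.45
eef_pos: [0.5923, 0.0709, 0.1195]
ee_rot: [-0.201, 0.917, 0.319, 0.133]
ft_force: [-8.8, -11.5, 14.2]
grip_width: 0.0212
grasp_force: 60.0
```

```bash
python3 f.py
```

```text
t 11.45 tcp [0.5923 0.0709 0.1195] shift [-0.008 -0.008 -0.011] turn [ 0.023 -0.005 -4.019] f [ -8.8 -11.5  14.2] grip 0.0212 q6 [-0.16  0.51  1.85  0.67  0.85  0.28]
tool force [ -6.1  -2.4 -20.4] mom [ 0.54 -1.56 -0.01]
```

Request:
jog_arm(moves="0 0 0 0 0 1 -1;0 0 0 0 0 1 -1;0 0 0 0 0 1 -1;0 0 0 0 0 1 -1")

```text
time: 11.85
eef_pos: [0.5923, 0.0708, 0.1195]
ee_rot: [-0.218, 0.952, 0.188, 0.104]
ft_force: [-9.5, -11.9, 15.5]
grip_width: 0.0209
grasp_force: 60.0
```

```bash
python3 f.py
python3 - <<'E'
from h import *
import pickle
n,_,_=spin(75.5); seat=np.array([0.5956,0.0909,0.0801]); b=seat-0.012*n
def cam(im,ci):
    m=hsv(im,(5,190,110),(13,255,255)); p=proj(ci,seat); k=np.zeros_like(m); x,y=p.astype(int); k[y-30:y+30,x-30:x+30]=255; c=big(m&k)
    M=cv2.moments(c); q=plane(ci,(M["m10"]/M["m00"],M["m01"]/M["m00"]),n@b,n)-seat; _,u,v=spin(75.5); return cv2.contourArea(c),np.degrees(np.arctan2(q@v,q@u)).round(1)
S=pickle.load(open("s2.pkl","rb"))
print("before",cam(*S["scene"]),cam(*S["wrist"]))
print("now scene",cam(*shot("scene")),"side",cam(*shot("side")),"wrist",cam(*shot("wrist")))
E
```

```text
t 11.85 tcp [0.5923 0.0708 0.1195] shift [-0.008 -0.009 -0.01 ] turn [ 2.600e-02 -6.000e-03 -8.029e+00] f [ -9.5 -11.9  15.5] grip 0.0209 q6 [-0.16  0.51  1.85  0.67  0.85  0.56]
tool force [ -7.   -1.  -21.8] mom [-0.   -1.69 -0.12]Traceback (most recent call last):
  File "<stdin>", line 8, in <module>
  File "<stdin>", line 5, in cam
  File "h.py", line 26, in big
    c,_=cv2.findContours(m,cv2.RETR_EXTERNAL,cv2.CHAIN_APPROX_NONE); return max(c,key=cv2.contourArea)
                                                                            ~~~^^^^^^^^^^^^^^^^^^^^^^^
ValueError: max() iterable argument is empty
```

Request:
jog_arm(moves="0 0 0 0 0 1 -1;0 0 0 0 0 1 -1;0 0 0 0 0 1 -1;0 0 0 0 0 1 -1")

```text
time: 12.25
eef_pos: [0.5923, 0.0707, 0.1194]
ee_rot: [-0.23, 0.969, 0.053, 0.073]
ft_force: [-8.6, -12.7, 15.9]
grip_width: 0.0209
grasp_force: 60.1
```

```bash
python3 f.py
cat > c.py <<'E'
from h import *
import pickle
n,_,_=spin(75.5); seat=np.array([0.5956,0.0909,0.0801]); b=seat-0.012*n
def cam(im,ci):
    m=hsv(im,(3,170,80),(14,255,255)); p=proj(ci,seat); k=np.zeros_like(m); x,y=p.astype(int); k[y-45:y+45,x-45:x+45]=255; m=m&k
    if not m.any(): return None
    M=cv2.moments(m,True)
    q=plane(ci,(M["m10"]/M["m00"],M["m01"]/M["m00"]),n@b,n)-seat; _,u,v=spin(75.5); return M["m00"],np.degrees(np.arctan2(q@v,q@u)).round(1)
if __name__=="__main__":
    S=pickle.load(open("s2.pkl","rb")); print("before",cam(*S["wrist"]))
    for nm in ("side","wrist"): print(nm,cam(*shot(nm,"c_"+nm+str(get_state()["time"]))))
E
python3 c.py
```

```text
t 12.25 tcp [0.5923 0.0707 0.1194] shift [-0.01  -0.009 -0.009] turn [ 2.7000e-02 -9.0000e-03 -1.2028e+01] f [ -8.6 -12.7  15.9] grip 0.0209 q6 [-0.16  0.51  1.85  0.67  0.85  0.84]
tool force [ -6.1   1.6 -22.4] mom [-0.56 -1.7  -0.06]
before (678.0, np.float64(54.8))
side (55.0, np.float64(8.1))
wrist (597.0, np.float64(3.6))
```

Request:
jog_arm(moves="0 0 0 0 0 1 -1;0 0 0 0 0 1 -1;0 0 0 0 0 0 -1")

```text
time: 12.65
eef_pos: [0.5922, 0.0709, 0.1196]
ee_rot: [-0.235, 0.97, -0.014, 0.057]
ft_force: [-9.9, -11.7, 16.4]
grip_width: 0.0208
grasp_force: 60.1
```

```bash
python3 f.py; python3 c.py
```

```text
t 12.65 tcp [0.5922 0.0709 0.1196] shift [-0.006  0.    -0.007] turn [ 1.8000e-02 -1.0000e-02 -1.4018e+01] f [ -9.9 -11.7  16.4] grip 0.0208 q6 [-0.16  0.5   1.85  0.67  0.85  0.98]
tool force [ -7.1   1.3 -22.6] mom [-0.57 -1.7  -0.06]
before (678.0, np.float64(54.8))
side (41.0, np.float64(6.2))
wrist (563.0, np.float64(-2.7))
```

Request:
jog_arm(moves="0 0 0 0 0 1 -1;0 0 0 0 0 1 -1;0 0 0 0 0 0 -1")

```text
time: 13.05
eef_pos: [0.5918, 0.0712, 0.1198]
ee_rot: [-0.238, 0.967, -0.081, 0.04]
ft_force: [-11.1, -11.0, 18.6]
grip_width: 0.0209
grasp_force: 60.2
```

```bash
python3 f.py; python3 c.py
```

```text
t 13.05 tcp [0.5918 0.0712 0.1198] shift [ 0.008  0.012 -0.005] turn [ 4.0000e-03 -4.0000e-03 -1.6008e+01] f [-11.1 -11.   18.6] grip 0.0209 q6 [-0.16  0.5   1.85  0.67  0.86  1.11]
tool force [ -8.1   0.7 -24.3] mom [-0.51 -1.91 -0.3 ]
before (678.0, np.float64(54.8))
side (43.0, np.float64(-0.7))
wrist (542.0, np.float64(-1.7))
```

Request:
jog_arm(moves="0 0 0 0 0 0.8 -1;0 0 0 0 0 0 -1")

```text
time: 13.35
eef_pos: [0.5917, 0.0712, 0.1197]
ee_rot: [-0.239, 0.964, -0.107, 0.033]
ft_force: [-11.4, -11.0, 18.1]
grip_width: 0.0211
grasp_force: 60.7
```

```bash
python3 f.py; python3 c.py; ls pics
cat > v.py <<'E'
import cv2,glob,os,numpy as np
w=sorted(glob.glob("pics/c_wrist*"),key=os.path.getmtime)[-1]; s=sorted(glob.glob("pics/c_side*"),key=os.path.getmtime)[-1]
o=np.zeros((560,790,3),np.uint8); o[:480,:480]=cv2.resize(cv2.imread(w)[40:200,240:400],(480,480)); o[:400,490:790]=cv2.resize(cv2.imread(s)[120:200,300:360],(300,400)); cv2.imwrite("pics/v1.png",o)
E
python3 v.py
```

```text
t 13.35 tcp [0.5917 0.0712 0.1197] shift [ 0.011  0.011 -0.006] turn [ 6.0000e-03  0.0000e+00 -1.6786e+01] f [-11.4 -11.   18.1] grip 0.0211 q6 [-0.16  0.5   1.85  0.67  0.86  1.17]
tool force [ -8.4   1.5 -23.9] mom [-0.54 -1.78 -0.69]
before (678.0, np.float64(54.8))
side (37.0, np.float64(-0.9))
wrist (521.0, np.float64(-2.7))
c_side12.25.png
c_side12.65.png
c_side13.05.png
c_side13.35.png
c_wrist12.3.png
c_wrist12.7.png
c_wrist13.1.png
c_wrist13.4.png
scene0.png
side0.png
ss1.png
w0.png
w1.png
w2.png
z2.png
z3.png
```

View pics/v1.png

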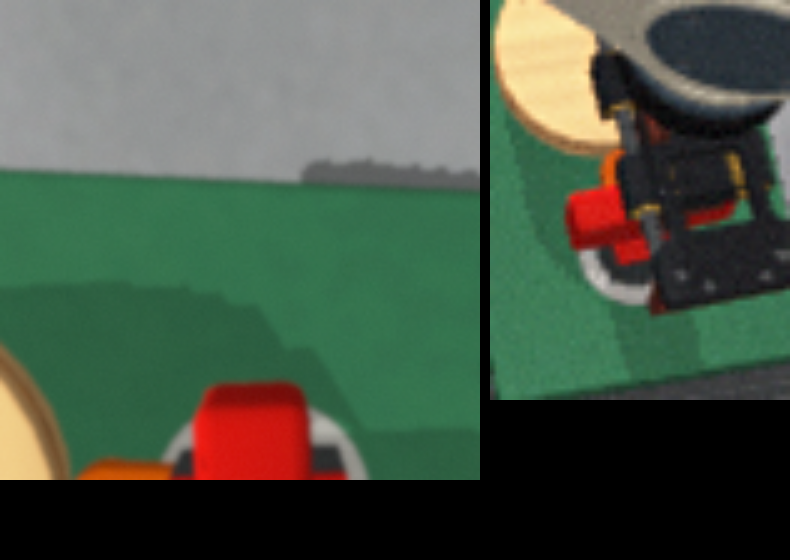

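The last view shows the orange cam pointing at the lid beside the hub, and the torque has risen to 0.69 N m, so the spindle is at its stop. I'll take the strain off, let go and back out along the axis.

Request:
jog_arm(moves="0 0 -0.03 0 0 -0.6 -1;0 0 0 0 0 0 -1;0 0 0 0 0 0 0.1;0 0 0 0 0 0 0.1;0 0 0 0 0 0 0.1;0 0 0 0 0 0 0.1;0 0 0 0 0 0 0.1")

```text
time: 14.15
eef_pos: [0.5918, 0.072, 0.1187]
ee_rot: [-0.239, 0.966, -0.088, 0.038]
ft_force: [0.2, -0.4, 0.5]
grip_width: 0.048
grasp_force: 0.0
```

```bash
python3 f.py
```

```text
t 14.15 tcp [0.5918 0.072  0.1187] shift [ 0.016  0.018 -0.05 ] turn [-6.0000e-03  6.0000e-03 -1.6208e+01] f [ 0.2 -0.4  0.5] grip 0.048 q6 [-0.16  0.51  1.85  0.67  0.85  1.13]
tool force [ 0.4 -1.6 -2.2] mom [-0.14 -0.13  0.06]
```

Request:
jog_arm(moves="0 0 -0.3 0 0 0 0.1;0 0 -0.6 0 0 0 0.1;0 0 -0.9 0 0 0 0.1;0 0 -1 0 0 0 0.1;0 0 -1 0 0 0 0.1;0 0 -1 0 0 0 0.1;0 0 0 0 0 0 0.1")

```text
time: 14.85
eef_pos: [0.5771, 0.0045, 0.25]
ee_rot: [-0.238, 0.966, -0.088, 0.041]
ft_force: [-0.6, 0.2, -0.3]
grip_width: 0.0483
grasp_force: 0.0
```

```bash
python3 f.py; python3 c.py
python3 - <<'E'
from h import *
w,ci=shot("wrist"); s,_=shot("scene"); d,_=shot("side")
o=np.zeros((600,800,3),np.uint8); o[:300,:480]=cv2.resize(w,(480,300)); o[:300,485:785]=cv2.resize(s[190:265,290:365],(300,300),interpolation=cv2.INTER_CUBIC); o[305:595,:435]=cv2.resize(d[100:220,280:400+60],(435,290)); o[305:595,440:800]=cv2.resize(s[80:320,180:478],(360,290))
cv2.imwrite("pics/end.png",o[:,:,::-1])
E
```

```text
t 14.85 tcp [0.5771 0.0045 0.25  ] shift [-0.095  0.029  4.897] turn [  0.06   -0.077 -16.185] f [-0.6  0.2 -0.3] grip 0.0483 q6 [-0.28  0.32  1.78  0.55  1.12  1.21]
tool force [-0.5 -1.6 -1.3] mom [-0.13 -0.12  0.06]
before (678.0, np.float64(54.8))
side (79.0, np.float64(-11.7))
wrist (499.0, np.float64(8.7))
```

View pics/end.png

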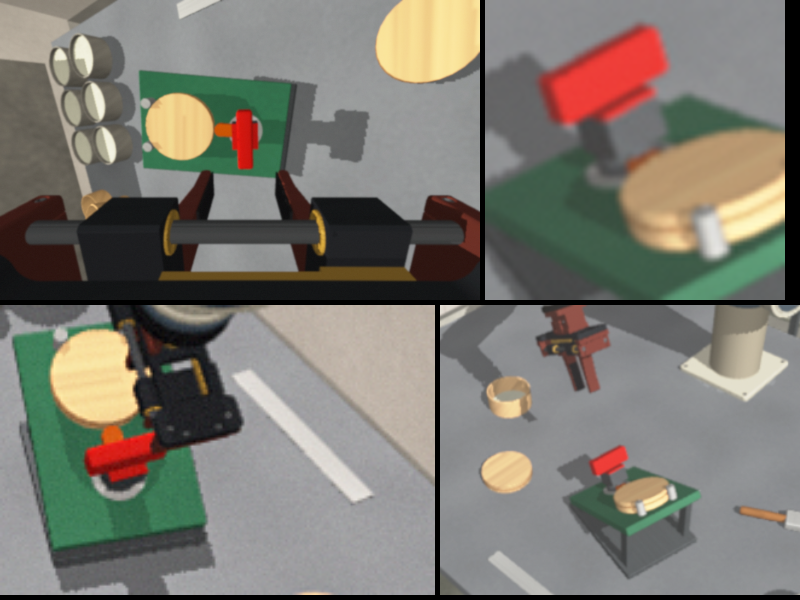

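The final view shows the cam pointing at the lid in both the wrist and side views. The hub sits on the collar, the gripper is clear, and the box, loose lid and brush are where they were. One numeric check of how far the handle is seated.

Run:
```python
from h import *
n,_,_=spin(75.5); seat=np.array([0.5956,0.0909,0.0801]); x=rot(get_state()["ee_rot"]).as_matrix()[:,0]; x-=n*(n@x); y=np.cross(n,x)
for nm in ("scene","wrist"):
    im,ci=shot(nm); p=proj(ci,seat+.048*n).astype(int); m=hsv(im,(0,180,70),(4,255,255)); k=np.zeros_like(m); k[p[1]-35:p[1]+35,p[0]-35:p[0]+35]=255
    c=big(m&k)[:,0]; print(nm,"seen",c.min(0),c.max(0))
    for up in (0,.004,.008):
        q=np.array([proj(ci,seat+n*(z+up)+x*a+y*b) for z in (.032,.064) for a in (-.042,.042) for b in (-.011,.011)]); print(up,q.min(0).round(1),q.max(0).round(1))
```

```text
scene seen [305 198] [334 219]
0 [302.  194.5] [337.1 221.1]
0.004 [301.5 193.1] [336.7 219.7]
0.008 [301.1 191.7] [336.3 218.2]
wrist seen [309 148] [343 217]
0 [315.6 143.2] [337.6 224.9]
0.004 [315.5 143.6] [337.8 226.3]
0.008 [315.4 143.9] [337.9 227.7]
```

```bash
python3 -c "
from plant import workorder
print(workorder.sign_off())"
```

```text
the job is handed in; nothing more can be done
None
```

The red handle is fully home on the spindle and turned clockwise to the stop with the orange cam pointing at the lid; the box, loose lid and brush look undisturbed in the final view, and the job was handed in at about 15 s (no verdict returned).

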